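# Lock the mandoline's food guard over the blade

### The job

Make the mandoline slicer safe: press down the long sprung catch bar on its side with a fingertip, and while keeping it down push the food guard by its thumb rest past the catch, over the blade and fully home. Then let go, so that the catch springs up behind the guard and locks it, and stand clear. Push only: pinch and lift nothing, work gently so that the slicer stays where it stands, and leave the other things on the worktop alone.

Things in the scene. Friction and masses are not known exactly. Their poses are not given: they have to be found in the camera images.
- mandoline: slicer, loose on rubber feet, about 2 kg: flat frame 360 mm long, 150 mm wide, black rails 32 mm high at x = +-56 mm, steel deck with a slanted blade. Origin on the worktop under the deck's middle; y along the slicer, the way the guard is to be pushed; x to the side away from the catch bar; z up. The catch bar lies outside the rail at x = -85 to -57 mm, its outrigger ends at x = -91
- food_guard (a joint): grey guard, plate 112 x 100 mm with a dome and a 42 mm knob (top at 83 mm), on the rails. m along +y: 0 = fully back, 0.095 = home over the blade, at its stop. Starts at 0 to 0.03; about 1 N moves it, it stays where left. At 0.070 its lug meets the catch's nose and stops unless the bar is down; from 0.092 the nose can rise behind the lug. Thumb rest's rear face at slicer y = -0.075 + value
- catch_bar (a joint): spring catch: flat steel bar 158 x 28 mm with dark grooves, slicer y = -120 to +38 mm; moves straight down wherever pressed. m downwards: 0 = up, 0.012 = bottom; at 0.008 or more the lug can pass, 0.010 is a good depth. Spring 2 N at first, 7 N at the bottom; comes back up when released. The top is 30 mm over the worktop when up, apart from the raised nose at the +y end
- thumb_rest (a point): middle of the rear face of the thumb rest, an upright tab on the guard over the catch bar: 28 mm wide (x), 7 mm thick (y), from 32.5 to 64.5 mm over the worktop; this point is 50 mm up and moves with the guard. Push on this face towards the slicer's +y
- press_strip (a point): middle of the top face of the catch bar (28 mm wide in x, 158 mm long in y), moving down with it: 30 mm over the worktop when up, at x = -71, y = -41 mm of the slicer. Axes as the slicer's
- catch_nose (a point): middle of the top of the catch's nose, a square upturned end 8 mm thick (y) and 22 mm wide, 10 mm higher than the bar (40 mm over the worktop when up), moving with the bar; at y = 34 mm of the slicer
- guard_lug (a point): middle of the underside of the guard's lug, a low square block ahead of the thumb rest, 14 mm long (y), 26 mm wide, underside 32.5 mm over the worktop; 28 mm ahead of the thumb rest's rear face; at home it stands 14 mm beyond the middle of the nose
- prep_bowl: bystander: steel bowl 168 mm wide, 70 mm high, standing on the kitchen scale at the right; origin under its middle
- tomato: bystander: tomato, 70 mm, on the yellow board at the left; origin under its middle
- onion: bystander: onion, 71 mm, on the yellow board; origin under its middle
- bench_scraper: bystander: dough scraper 104 x 150 x 21 mm lying on the yellow board; origin under its middle
- lemon: bystander: lemon, 72 x 57 x 58 mm, beside the slicer's catch side, near its -y end; origin under its middle
- peeler: bystander: black peeler 170 x 25 x 18 mm lying behind the slicer; origin about under its middle
- mug: bystander: spotted mug 92 mm wide, 93 mm high, at the back right; origin under its middle
- spice_jar: bystander: spice jar with red cap, 45 mm wide, 106 mm high, at the back left; origin under its middle

How it is judged:
On the way, in this order (a step that is already met when the one before it is completed fails the run):
1. the catch bar is held down with the guard still in front of the catch (value of joint catch_bar above 0.006 m and value of joint food_guard below 0.0715 m), for 0.1 s.
2. the guard's lug is slid over the catch while it is down (value of joint catch_bar above 0.006 m and value of joint food_guard above 0.074 m).
At the end, for the whole second after the job is handed in: The guard is home over the blade (joint at least 0.0915 of 0.095 m) and at rest, the catch has sprung up behind it (within 1.5 mm of fully up), the slicer stands flat within 25 mm of where it stood and every bystander within 30 mm of its place (value of joint food_guard above 0.0915 m and value of joint catch_bar below 0.0015 m and distance of mandoline from where it was at the start of the episode below 0.025 m and height (world z) of mandoline below 0.01 m and angle between mandoline's own z axis and vertical below 0.08 rad and velocity of joint food_guard below 0.005 m/s and distance of each of prep_bowl, tomato, onion, bench_scraper, lemon, peeler, mug, spice_jar from where it was at the start of the episode below 0.03 m); the robot touches nothing.
It fails at once if the slicer is shoved more than 25 mm from where it stood (distance of mandoline from where it was at the start of the episode above 0.025 m).
It fails at once if the slicer is lifted or tipped off its feet (height (world z) of mandoline above 0.01 m or angle between mandoline's own z axis and vertical above 0.08 rad).
It fails at once if the fingers squeeze or bear on the slicer with more than 50 N (contact force between the fingers and mandoline above 50 N).
It fails at once if another thing on the worktop is picked up or knocked aside (more than 30 mm) (distance of any of prep_bowl, tomato, onion, bench_scraper, lemon, peeler, mug, spice_jar from where it was at the start of the episode above 0.03 m).
It also fails if it takes over 34 s, if anything falls off the work surface, if the arm or the gripper's body presses on something with over 40 N, if the wrist force passes 120 N, or if a joint passes its speed limit or range.

### The arm

A 6-joint arm with a two-finger parallel gripper is mounted at the origin on a cart in front of the work surface, level with it; the furniture and walls round the work are solid. World frame = base frame: x ahead of the robot, y to its left, z up, the work surface at z = 0. Lengths are in m, angles in rad, forces in N, time in s.
With the tool pointing down it reaches from about 0.25 to 0.725 m from the base axis. Payload 9.7 kg.
Tool frame: the origin (TCP) lies midway between the tips of the shut fingers; the grasp point (between the pads) lies behind it (r.grasp_offset is the z of the grasp point in the tool frame, in m); z points along the fingers, y is the line along which they close (so a half turn about z gives the same grasp; the last joint's range is limited). The gripper opens to 85 mm and grips with 20 to 120 N. Pads are 22 mm wide; open, the fingers measure 114 mm over their backs; the gripper's body (76 mm by 85 mm) begins 54 mm behind the grasp point. The pads swing forward as they close: fully open they stand 13 mm farther back than shut.
Start: joints at [-1.186, 0.087, 0.176, 1.66, 0, 1.571], TCP at [0.206, -0.51, 0.231] pointing down, gripper open.
Joint ranges: [-3.13, 3.13], [-0.85, 1.81], [-1.15, 1.24], [-2.2, 2.28], [-1.44, 1.52], [-3.14, 3.14]. Speed limits (rad/s): [2.22, 2.22, 2.57, 3.14, 3.14, 3.14].

### API

Orientations are given as a unit quaternion [w, x, y, z].
In Python, from workcell import status, vision, finish_job, r gives the robot as it stands.
- The arm moves only by the tool step_arm, never from a script. Its argument "increments" is a list of rows, each a list of 2 entries, a list of its own where there are three numbers: the shift along the tool's x, y, z normalised to -1 to 1, where 1 is 50 mm, then the turn, a rotation vector about the tool's x, y, z normalised to -1 to 1, where 1 is pi/4 rad. A call has 1 to 8 rows; each row shifts and turns the commanded pose from where the row before left it, along the tool's axes as they then stand; what a row does not reach is not made up. A row lasts 1/8 s, in which the tool goes at most 62.5 mm and 10.7 degrees, less where a joint would pass 70% of its speed; a pose out of reach is approached as far as the arm can. A call with a number of a shift or a turn outside -1 to 1 is refused whole. A call with a gripper value outside its range is refused whole. "jaw" is the closure in counts, from 0 (fully open) to 255 (shut), set as the call begins (left out, the last holds). The fingers move at their own pace and stop on an object; "force" is the grip in N (left out, the last holds). Time passes only in rows, so rows that do not move let the fingers close. It gives the time, the measured TCP pose, the force, the opening and the grip force at its end, in the units of the state.
- status.get_state(): the state, without advancing time (a new reading comes with each control period).
- vision.read_camera(name): name is "scene" or "top" or "wrist"; returns the picture (384x512x3 uint8, blue, green, red); there is no depth.
- vision.camera_model(name): a dict with "mtx" (3x3 intrinsics, pixels), "origin" and "rotation" of the camera in the world. Camera axes: x right, y down, z forward; pixel columns grow to the right and rows downward; lengths in m; the calibration is good to about 2 mm. A picture is of the moment at which its call begins: read the wrist's pose just before it. camera_model takes no time and is no camera call; for the wrist camera it gives the pose at the moment of the call.
- finish_job(): hands the job in; it is judged then, once.
Trained networks look in the newest picture that a camera, given by its name, has taken for a name from the list of things; names that differ only in an ending like _2 or _b are one class to them, and where a whole thing is asked for, a point or a joint stands for the part that bears it (a point fixed in the world has none). Each returns a list of dicts, best first, with "p" (0 to 1); they miss things now and then, are a little off and sometimes report something else, mostly with a low value. They report only what shows in the picture. A call takes as long as a camera call.
- vision.masks_of(camera, target): "region" (384x512 bool, what is visible of it) and "box" ([centre column, centre row, width, height] in pixels, round what is visible of it).
The state is a dict: "time": time; "qpos": joint angles; "dq": joint speeds; "joint_efforts": joint torques, N m; "ee_pos": TCP position; "orientation": TCP orientation; "force": force on the tool from outside, world axes, zero at the start; "wrist_torque": the same for the moment, N m; "grip_width": finger opening in m; "grip_force": force on a finger pad.
Only numpy, scipy, OpenCV 4.12 (cv2) and the standard library are available. Lean on these libraries where they do the work, as an engineer would, in place of code of your own. Each camera call takes 0.05 s, during which the arm holds its last target. There are 200 camera calls.

## Working session

There is one attempt and no reset: what is moved stays moved. The work goes in short steps, Python scripts to look and compute and a tool call to move; the robot and the scene stay as the last step left them, time stands still between calls to the robot, and variables do not carry over. Pictures are saved under pics/ and viewed, at most 10 in all, crops included, and the job is handed in when it is done.

Besides the shell and the picture viewer there is one more tool, called by a JSON object that holds its "method" and its "body". step_arm: Moves the arm, as the interface text tells. Its arguments: {"type":"object","properties":{"increments":{"type":"array"},"jaw":{"type":"number"},"force":{"type":"number"}},"required":["increments"]}

```bash
mkdir -p pics; python3 - <<'E'
from workcell import status, vision, r
import cv2,numpy as np,pickle
s=status.get_state();print({k:np.round(v,3) for k,v in s.items()}, r.grasp_offset)
out={}
for c in("scene","top"):
    im=vision.read_camera(c);cv2.imwrite(f"pics/{c}0.png",im);m=vision.camera_model(c);print(c,m)
    for t in("mandoline","food_guard","catch_bar","thumb_rest","press_strip","catch_nose","lemon","peeler"):
        print(t,[(round(d["p"],2),np.round(d["box"],1)) for d in vision.masks_of(c,t)[:2]])
E
```

```text
{'time': np.float64(0.0), 'qpos': array([-1.186,  0.087,  0.175,  1.66 , -0.   ,  1.571]), 'dq': array([-0.001,  0.   ,  0.001, -0.   ,  0.001,  0.002]), 'joint_efforts': array([-1.0000e-03, -5.2039e+01,  4.6480e+01,  1.6000e-02, -0.0000e+00,
       -0.0000e+00]), 'ee_pos': array([ 0.206, -0.51 ,  0.231]), 'orientation': array([-0.001,  0.982,  0.191, -0.   ]), 'force': array([-0.665, -0.679, -0.264]), 'wrist_torque': array([-0.031, -0.006, -0.031]), 'grip_force': np.float64(0.0), 'grip_width': np.float64(0.085)} -0.0187
scene {'mtx': array([[348.58864496,   0.        , 252.66328514],
       [  0.        , 348.58864496, 195.98621208],
       [  0.        ,   0.        ,   1.        ]]), 'origin': array([0.05980115, 0.94215564, 0.96734706]), 'rotation': array([ 0.11148818, -0.24001198,  0.88170824, -0.39058318])}
mandoline [(0.87, array([281.9, 192.5,  67.1,  61.4])), (0.31, array([302.6, 192.8,  24.3,  22.3]))]
food_guard [(0.57, array([293.4, 184.5,  34.9,  20.4]))]
catch_bar [(0.42, array([232.4, 283.6,  52.9,  54.2]))]
thumb_rest [(0.8, array([289.2, 184.2,  35.1,  21. ]))]
press_
[... 386 characters left out ...]
       ,   0.        ,   1.        ]]), 'origin': array([0.48468391, 0.10459685, 1.27320837]), 'rotation': array([ 0.01151122, -0.70612806,  0.70771421, -0.01978001])}
mandoline [(0.72, array([406.3, 211.4,  55.8,  48.9])), (0.57, array([298.4, 206.4, 112.7,  55. ]))]
food_guard [(0.6, array([312.1, 206.8,  29.5,  42.3]))]
catch_bar [(0.67, array([309.9, 222.7,  48.1,   6.7]))]
thumb_rest [(0.7, array([310.1, 207.5,  33.3,  43.6]))]
press_strip [(0.74, array([310.4, 223.8,  47.5,   7.7]))]
catch_nose [(0.56, array([311. , 221.9,  45.8,  12.5]))]
lemon [(0.41, array([311.3, 207.7,  29.4,  45.8]))]
peeler [(0.73, array([313.9, 167.1,   9.2,  32.7])), (0.5, array([312.1, 205.6,  30.8,  44.4]))]
```

```bash
python3 - <<'E'
import cv2
a=cv2.imread("pics/top0.png")[130:270,200:400]
cv2.imwrite("pics/tc.png",cv2.resize(a,(800,560),interpolation=cv2.INTER_CUBIC))
E
```

```text
(no output)
```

View pics/top0.png

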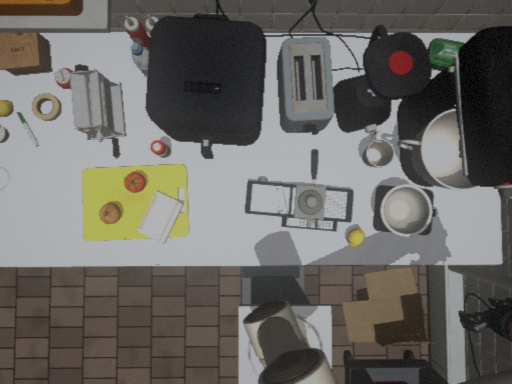

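View pics/tc.png

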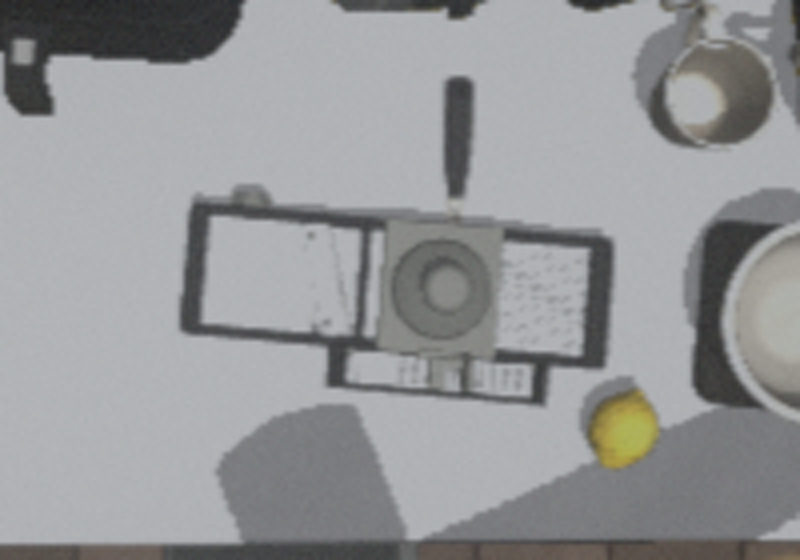

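The top view shows the slicer at the centre right. Its frame runs from crop (182–195, 203–332) to (605–612, 238–366). Slicer +y points left in the image, which is world +y. The catch bar is on the robot side, crop (345–535, ~370), with the thumb rest and lug at about (432–465, 372). The lemon is at the lower right.

```bash
cat > h.py <<'E'
import numpy as np,cv2
from scipy.spatial.transform import Rotation as R
from workcell import status, vision, r
def rot(q): q=np.asarray(q); return R.from_quat(np.roll(q,-1)).as_matrix() if q.shape==(4,) else q
def ray(m,p):
    d=np.linalg.inv(m["mtx"])@np.array([p[0],p[1],1.]); return m["origin"],rot(m["rotation"])@d
def onz(m,p,z):
    o,d=ray(m,p); return o+d*(z-o[2])/d[2]
def proj(m,X):
    c=(np.atleast_2d(X)-m["origin"])@rot(m["rotation"]); u=c@m["mtx"].T; return u[:,:2]/u[:,2:]
def S2W(P,pose):
    x,y,a=pose; c,s=np.cos(a),np.sin(a); P=np.atleast_2d(P)
    return np.c_[x+c*P[:,0]-s*P[:,1], y+s*P[:,0]+c*P[:,1],P[:,2]]
E
python3 - <<'E'
from h import *
from scipy.optimize import least_squares
m=vision.camera_model("top")
cr=lambda u,v:np.array([200+u/4-.4,130+v/4-.4])
obs=[(cr(195,203),(.075,.18,.02)),(cr(182,332),(-.075,.18,.02)),(cr(612,238),(.075,-.18,.02)),(cr(605,366),(-.075,-.18,.02)),
(cr(345,368),(-.071,.038,.03)),(cr(535,381),(-.071,-.120,.03))]
P=np.array([o[0] for o in obs]);X=np.array([o[1] for o in obs])
f=least_squares(lambda p:(proj(m,S2W(X,p))-P).ravel(),[.45,0,0])
print(f.x,f.fun.reshape(-1,2).round(1))
pose=f.x
for n,q in dict(strip=(-.071,-.041,.03),start=(-.071,-.1,.03)).items(): print(n,S2W(q,pose))
print("rest rear",onz(m,cr(465,374),.06))
a=pose[2];s=status.get_state();T=rot(s["orientation"]);print(T.round(3), "yaw of tool x",np.degrees(np.arctan2(T[1,0],T[0,0])),"want",np.degrees(a))
w=vision.camera_model("wrist");print("wrist cam in tool",(T.T@(w["origin"]-s["ee_pos"])).round(3),(T.T@rot(w["rotation"])).round(2).tolist())
E
```

```text
[ 0.50779438 -0.0499669  -0.08510903] [[ 0.1 -5.6]
 [-0.3  5.9]
 [ 0.5 -5.6]
 [-0.9  6.1]
 [ 0.8 -0.7]
 [-0.2 -0.1]]
strip [[ 0.43356611 -0.08478305  0.03      ]]
start [[ 0.42855074 -0.14356949  0.03      ]]
rest rear [ 0.43374708 -0.09974511  0.06      ]
[[ 0.927  0.375  0.   ]
 [ 0.375 -0.927  0.   ]
 [ 0.    -0.    -1.   ]] yaw of tool x 22.045893182040217 want -4.876388355005978
wrist cam in tool [ 0.074 -0.    -0.143] [[-0.0, -0.96, -0.29], [1.0, -0.0, -0.0], [-0.0, -0.29, 0.96]]
```

{"method": "step_arm", "body": {"increments": [[[0,0,0],[0,0,0.2]],[[0,0,0],[0,0,0.2]],[[0,0,0],[0,0,0.198]]], "jaw": 255, "force": 40}}

```text
time: 1.27
ee_pos: [0.2065, -0.5098, 0.2313]
orientation: [0.0, 0.999, -0.045, 0.0]
force: [0.6, 0.2, 0.2]
grip_width: 0.0323
grip_force: 0.0
```

{"method": "step_arm", "body": {"increments": [[[0.478,-0.964,0],[0,0,0]],[[0.478,-0.964,0],[0,0,0]],[[0.478,-0.964,0],[0,0,0]],[[0.478,-0.964,0],[0,0,0]],[[0.478,-0.964,0],[0,0,0]],[[0.478,-0.964,0],[0,0,0]],[[0.478,-0.964,0],[0,0,0]],[[0.478,-0.964,0],[0,0,0]]]}}

```text
time: 2.28
ee_pos: [0.4303, -0.1401, 0.2315]
orientation: [0.0, 0.999, -0.042, 0.0]
force: [0.7, -1.1, 0.3]
grip_width: -0.0002
grip_force: 0.0
```

{"method": "step_arm", "body": {"increments": [[[0,0,0.8],[0,0,0]],[[0,0,0.8],[0,0,0]],[[0,0,0],[0,0,0]],[[0,0,0],[0,0,0]]]}}

```text
time: 2.78
ee_pos: [0.43, -0.1421, 0.1529]
orientation: [0.0, 0.999, -0.043, 0.001]
force: [0.0, 1.2, 0.6]
grip_width: 0.0001
grip_force: 0.0
```

```bash
python3 - <<'E'
from h import *
s=status.get_state();m=vision.camera_model("wrist");im=vision.read_camera("wrist")
T=rot(s["orientation"]);print(s["time"],s["ee_pos"],T.round(3).tolist(),s["force"])
import pickle;pickle.dump((im,m,s),open("w1.pkl","wb"))
for t in("catch_bar","food_guard","catch_nose","thumb_rest"):
    print(t,[(round(d["p"],2),np.round(d["box"],1)) for d in vision.masks_of("wrist",t)[:2]])
print("tip px",proj(m,s["ee_pos"]))
cv2.imwrite("pics/w1.png",cv2.resize(im,(800,600)))
E
```

```text
2.775 [ 0.43001124 -0.14206493  0.15294353] [[0.996, -0.085, 0.001], [-0.085, -0.996, -0.001], [0.001, 0.0, -1.0]] [0.0265301  1.24181338 0.62300904]
catch_bar [(0.69, array([187.4, 184.1, 199.1,  37.3])), (0.34, array([377.5, 222.7,  73.8,  79. ]))]
food_guard [(0.59, array([168.6, 111.1, 146.1, 203.5]))]
catch_nose [(0.88, array([185.4, 185. , 197.1,  34. ]))]
thumb_rest [(0.84, array([168.9, 110.9, 147.7, 203. ]))]
tip px [[260.06050743 250.08732832]]
```

View pics/w1.png

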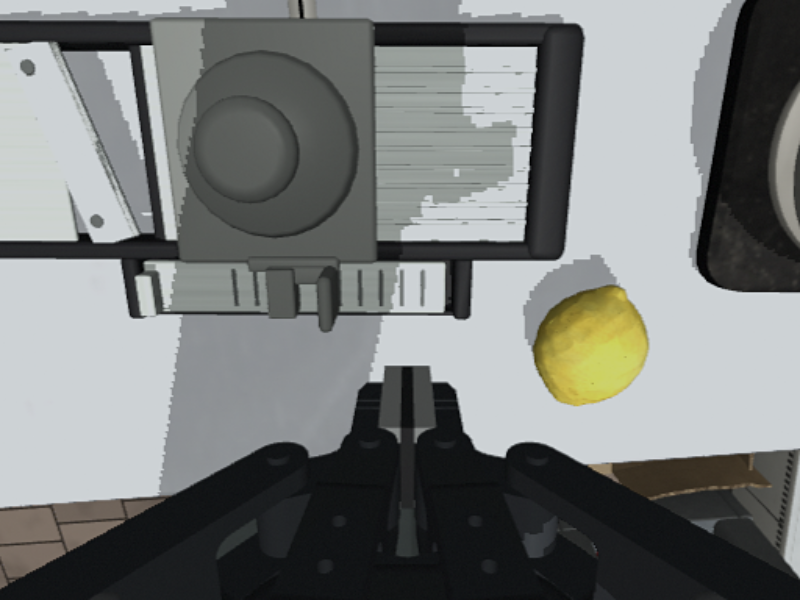

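The wrist view shows the bar running from nose (136–158, 275–315) to its rear end (446, 262–314). The thumb rest is at about (318–337, 265–330) with the lug ahead of it. The shut fingertip is at (406, 391), already in line behind the thumb rest.

```bash
python3 - <<'E'
from h import *
import pickle
from scipy.optimize import least_squares
im,m,s=pickle.load(open("w1.pkl","rb"))
k=1.5625
obs=[((446,262),(-.057,-.120,.03)),((446,313),(-.085,-.120,.03)),((147,294),(-.071,.034,.04))]
P=np.array([o[0] for o in obs])/k;X=np.array([o[1] for o in obs])
f=least_squares(lambda p:(proj(m,S2W(X,p))-P).ravel(),[.508,-.05,-.085]);print(f.x,f.fun.round(1)*k)
f=f.x
inv=lambda W:(np.array([[np.cos(f[2]),np.sin(f[2])],[-np.sin(f[2]),np.cos(f[2])]])@(W[:2]-f[:2])).round(4)
for n,p,z in [("bar rear-in",(446,262),.03),("rear-out",(446,313),.03),("nose",(147,294),.04),("frame rear out",(567,258),.032),("rail",(300,257),.032),("rest top rear",(333,328),.0645),("rest base",(338,268),.0325),("lug",(282,317),.045)]:
    print(n,inv(onz(m,np.array(p)/k,z)))
print("tcp in slicer",inv(s["ee_pos"]),"pixel of axis tip")
print("target",S2W((-.071,-.098,.03),f))
a=im[150:225,80:320];cv2.imwrite("pics/w1c.png",cv2.resize(a,(800,250),interpolation=cv2.INTER_CUBIC))
E
```

```text
[ 0.50581487 -0.04920286 -0.08405571] [ 0.78125  0.      -0.3125  -0.15625 -0.46875  0.15625]
bar rear-in [-0.057  -0.1196]
rear-out [-0.0851 -0.1202]
nose [-0.0709  0.0338]
frame rear out [-0.0546 -0.182 ]
rail [-0.0536 -0.044 ]
rest top rear [-0.0806 -0.0642]
rest base [-0.0594 -0.0635]
lug [-0.0818 -0.0356]
tcp in slicer [-0.0677 -0.0989] pixel of axis tip
target [[ 0.42683778 -0.14089593  0.03      ]]
```

View pics/w1c.png

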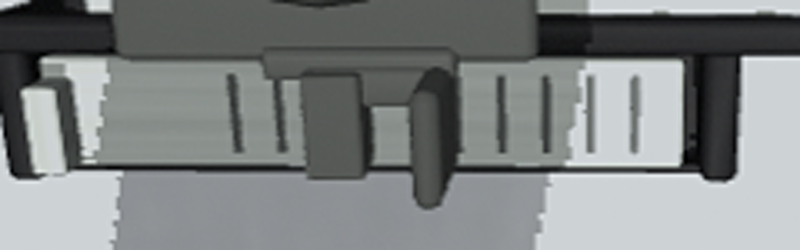

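{"method": "step_arm", "body": {"increments": [[[-0.07,0,0.5],[0,0,0]],[[0,0,0.6],[0,0,0]],[[0,0,0.6],[0,0,0]],[[0,0,0.5],[0,0,0]],[[0,0,0.06],[0,0,0]],[[0,0,0],[0,0,0]],[[0,0,0],[0,0,0]]]}}

```text
time: 3.9
ee_pos: [0.4269, -0.1417, 0.0396]
orientation: [0.0, 0.999, -0.042, 0.001]
force: [0.2, 0.5, -0.8]
grip_width: 0.0001
grip_force: 0.0
```

```bash
python3 - <<'E'
from h import *
s=status.get_state();m=vision.camera_model("wrist");im=vision.read_camera("wrist")
f=np.array([.50581487,-.04920286,-.08405571])
R2=np.array([[np.cos(f[2]),np.sin(f[2])],[-np.sin(f[2]),np.cos(f[2])]])
print(s["ee_pos"],s["force"],"slicer",R2@(s["ee_pos"][:2]-f[:2]))
cv2.imwrite("pics/w2.png",cv2.resize(im,(800,600)))
E
```

```text
[ 0.42693861 -0.14174077  0.03964427] [ 0.17719319  0.53511518 -0.76675   ] slicer [-0.0708286  -0.09883339]
```

View pics/w2.png

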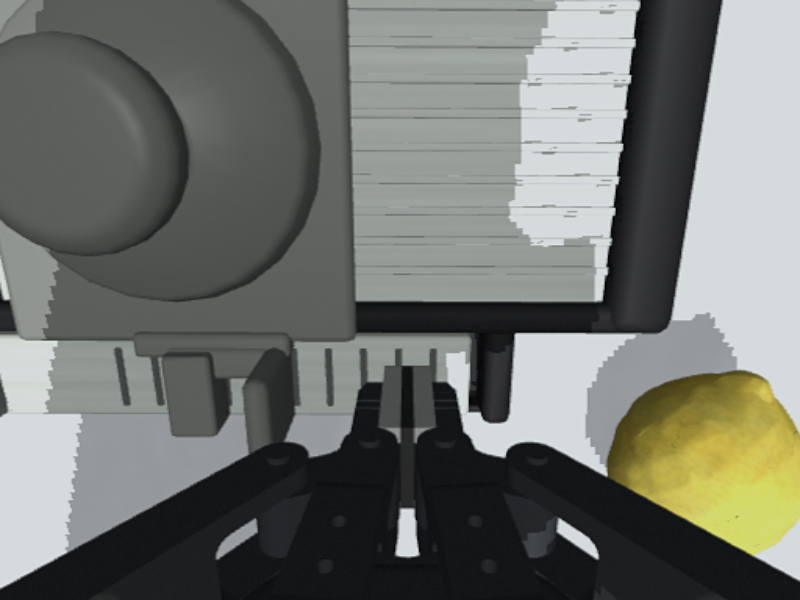

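The tip is centred over the bar at slicer (-70.8, -98.8 mm) and 10 mm above it, with the thumb rest ahead at (245–290, 350–440). Next I press down.

{"method": "step_arm", "body": {"increments": [[[0,0,0.1],[0,0,0]],[[0,0,0.1],[0,0,0]],[[0,0,0.06],[0,0,0]],[[0,0,0],[0,0,0]]]}}

```text
time: 4.45
ee_pos: [0.4264, -0.1416, 0.0253]
orientation: [0.0, 0.999, -0.042, 0.0]
force: [1.1, -1.0, 3.8]
grip_width: -0.0003
grip_force: 1.7
```

{"method": "step_arm", "body": {"increments": [[[0,0,0.06],[0,0,0]],[[0,0,0.06],[0,0,0]],[[0,0,0.02],[0,0,0]],[[0,0,0],[0,0,0]],[[0,0,0],[0,0,0]]]}}

```text
time: 5.08
ee_pos: [0.4264, -0.1416, 0.0185]
orientation: [0.0, 0.999, -0.042, 0.0]
force: [-0.1, -0.1, 6.2]
grip_width: 0.0
grip_force: 3.0
```

{"method": "step_arm", "body": {"increments": [[[0,-0.1,-0.01],[0,0,0]],[[0,-0.12,0],[0,0,0]],[[0,-0.12,0],[0,0,0]],[[0,-0.12,0],[0,0,0]],[[0,-0.12,0],[0,0,0]]]}}

```text
time: 5.7
ee_pos: [0.429, -0.1132, 0.0192]
orientation: [0.001, 0.999, -0.043, 0.0]
force: [-0.5, -4.7, 6.0]
grip_width: -0.0
grip_force: 2.9
```

{"method": "step_arm", "body": {"increments": [[[0,-0.12,0],[0,0,0]],[[0,-0.12,0],[0,0,0]],[[0,-0.12,0],[0,0,0]],[[0,-0.12,0],[0,0,0]]]}}

```text
time: 6.2
ee_pos: [0.4311, -0.0893, 0.0192]
orientation: [0.001, 0.999, -0.043, 0.001]
force: [-0.7, -5.0, 5.7]
grip_width: 0.0002
grip_force: 2.9
```

```bash
python3 - <<'E'
from h import *
s=status.get_state();im=vision.read_camera("wrist")
f=np.array([.50581487,-.04920286,-.08405571])
R2=np.array([[np.cos(f[2]),np.sin(f[2])],[-np.sin(f[2]),np.cos(f[2])]])
print(s["ee_pos"],s["force"],"slicer",R2@(s["ee_pos"][:2]-f[:2]))
cv2.imwrite("pics/w3.png",cv2.resize(im,(800,600)))
E
```

```text
[ 0.43106474 -0.08928253  0.0191866 ] [-0.71178313 -4.9684141   5.70063625] slicer [-0.07112126 -0.04621394]
```

View pics/w3.png

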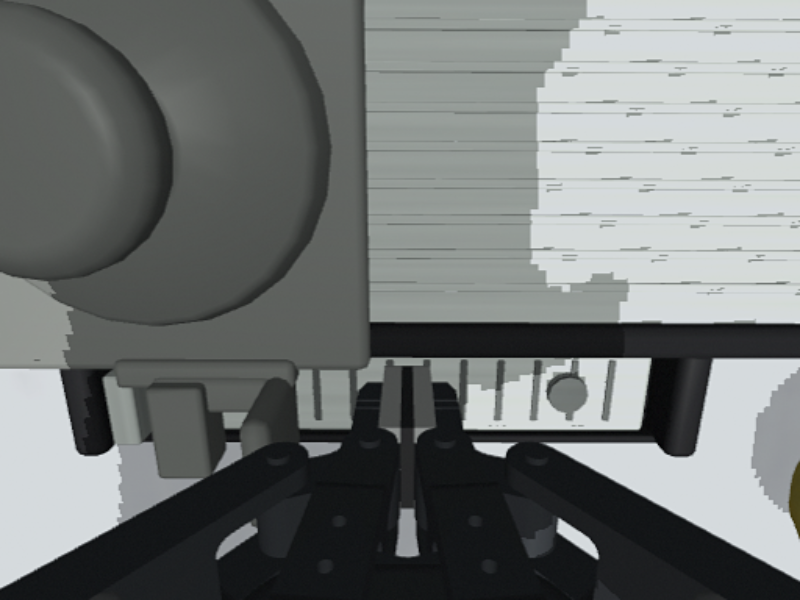

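The finger's knuckle is now pushing the thumb rest near (270, 400), with about 5 N forward and 6 N down. The guard has moved with it, to about 0.057. The bar's grooves run clear behind.

{"method": "step_arm", "body": {"increments": [[[0,-0.12,0],[0,0,0]],[[0,-0.12,0],[0,0,0]],[[0,-0.12,0],[0,0,0]],[[0,-0.12,0],[0,0,0]]]}}

```text
time: 6.75
ee_pos: [0.4331, -0.0654, 0.0192]
orientation: [0.001, 0.999, -0.043, 0.0]
force: [0.4, -4.6, 6.7]
grip_width: -0.0003
grip_force: 2.9
```

{"method": "step_arm", "body": {"increments": [[[0,-0.06,0],[0,0,0]],[[0,-0.06,0],[0,0,0]],[[0,-0.04,0],[0,0,0]]]}}

```text
time: 7.12
ee_pos: [0.4337, -0.0574, 0.0192]
orientation: [0.001, 0.999, -0.043, 0.0]
force: [0.9, -5.7, 7.6]
grip_width: 0.0002
grip_force: 2.9
```

```bash
python3 - <<'E'
from h import *
s=status.get_state();im=vision.read_camera("wrist")
f=np.array([.50581487,-.04920286,-.08405571])
R2=np.array([[np.cos(f[2]),np.sin(f[2])],[-np.sin(f[2]),np.cos(f[2])]])
print(s["ee_pos"],s["force"],"slicer",R2@(s["ee_pos"][:2]-f[:2]))
cv2.imwrite("pics/w4.png",cv2.resize(im,(800,600)))
E
```

```text
[ 0.43374393 -0.05740389  0.01917685] [ 0.8934238  -5.69435807  7.62427995] slicer [-0.07112795 -0.01422292]
```

View pics/w4.png

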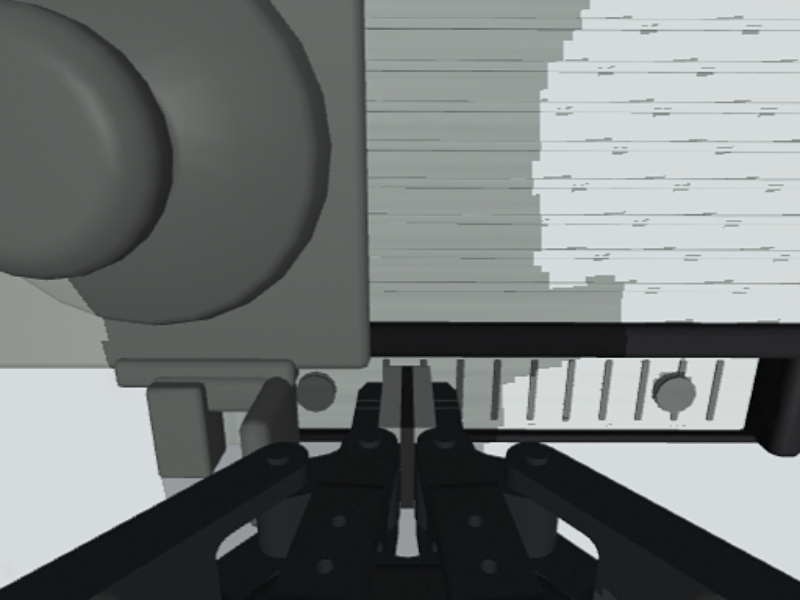

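The guard has kept pace with the fingers and its position in the wrist view hasn't changed. Now I creep to the stop.

{"method": "step_arm", "body": {"increments": [[[0,-0.03,0],[0,0,0]],[[0,-0.03,0],[0,0,0]],[[0,0,0],[0,0,0]]]}}

```text
time: 7.55
ee_pos: [0.434, -0.0544, 0.0192]
orientation: [0.001, 0.999, -0.043, 0.0]
force: [-0.6, -4.0, 5.8]
grip_width: 0.0001
grip_force: 2.9
```

{"method": "step_arm", "body": {"increments": [[[0,-0.03,0],[0,0,0]],[[0,0,0],[0,0,0]]]}}

```text
time: 7.8
ee_pos: [0.4341, -0.0529, 0.0191]
orientation: [0.001, 0.999, -0.043, 0.0]
force: [0.7, -3.4, 6.5]
grip_width: 0.0
grip_force: 2.9
```

{"method": "step_arm", "body": {"increments": [[[0,-0.03,0],[0,0,0]],[[0,0,0],[0,0,0]]]}}

```text
time: 8.05
ee_pos: [0.4342, -0.0516, 0.0192]
orientation: [0.001, 0.999, -0.043, 0.0]
force: [-0.7, -5.2, 6.4]
grip_width: 0.0003
grip_force: 2.9
```

{"method": "step_arm", "body": {"increments": [[[0,-0.02,0],[0,0,0]],[[0,0,0],[0,0,0]]]}}

```text
time: 8.3
ee_pos: [0.4345, -0.0503, 0.0195]
orientation: [0.001, 0.999, -0.043, 0.001]
force: [-1.1, -2.4, 10.7]
grip_width: 0.0001
grip_force: 2.8
```

```bash
python3 - <<'E'
from h import *
s=status.get_state();im=vision.read_camera("wrist");t=vision.read_camera("top");sc=vision.read_camera("scene")
print(s["ee_pos"],s["force"],s["wrist_torque"])
c=lambda a,w,h:cv2.resize(a,(w,h),interpolation=cv2.INTER_CUBIC)
a=c(im,400,300);b=c(t[165:255,220:340],400,300);d=c(sc[150:240,240:360],400,300);e=c(im[220:310,60:180],400,300)
cv2.imwrite("pics/q5.png",np.vstack([np.hstack([a,b]),np.hstack([d,e])]))
E
```

```text
[ 0.43449109 -0.0502772   0.01951482] [-1.0581637  -2.43729539 10.67807998] [-0.45999696  0.24975417 -0.0149348 ]
```

View pics/q5.png

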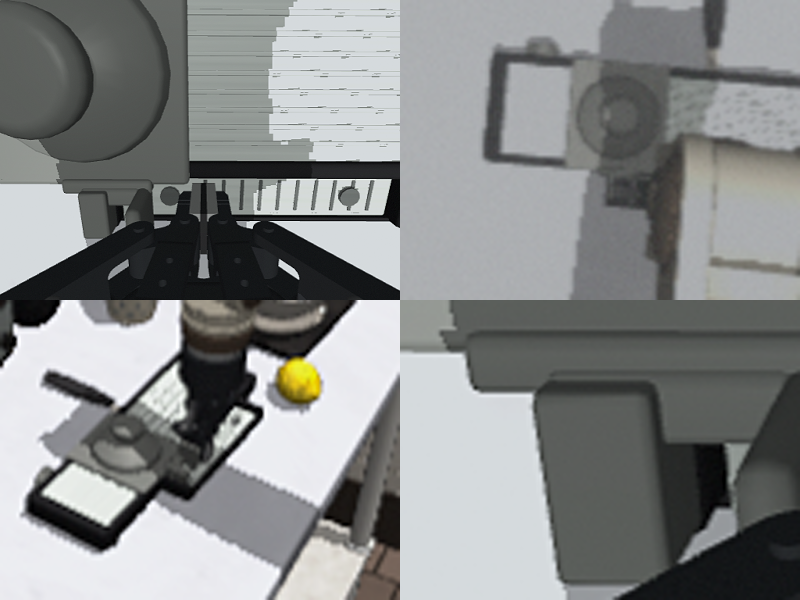

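The guard is at its stop: the finger has advanced relative to it, and the knuckle is starting to ride up on the rest. I lift straight up so nothing drags the guard back.

{"method": "step_arm", "body": {"increments": [[[0,0,-0.06],[0,0,0]],[[0,0,-0.1],[0,0,0]],[[0,0,-0.2],[0,0,0]],[[0,0,-0.5],[0,0,0]],[[0,0,-0.8],[0,0,0]],[[0,0,-0.8],[0,0,0]],[[0,0,0],[0,0,0]]]}}

```text
time: 9.32
ee_pos: [0.435, -0.0498, 0.1447]
orientation: [-0.0, 0.999, -0.042, 0.002]
force: [-0.1, 0.3, -0.5]
grip_width: -0.0002
grip_force: 0.0
```

```bash
python3 - <<'E'
from h import *
s=status.get_state();m=vision.camera_model("wrist");im=vision.read_camera("wrist")
import pickle;pickle.dump((im,m,s),open("w6.pkl","wb"))
print(s["ee_pos"],s["force"])
c=lambda a,w,h:cv2.resize(a,(w,h),interpolation=cv2.INTER_CUBIC)
f=np.array([.50581487,-.04920286,-.08405571])
for n,X in dict(nose_up=(-.071,.034,.04),nose_dn=(-.071,.034,.029),rest=(-.071,.020,.0645),barend=(-.071,-.12,.03),lug=(-.084,.048,.0325)).items(): print(n,proj(m,S2W(X,f)).round(1))
cv2.imwrite("pics/w6.png",np.vstack([c(im,800,600)[:360],c(im[150:250,60:390],800,240)]))
E
```

```text
[ 0.43500813 -0.04975843  0.14472388] [-0.14912136  0.32424548 -0.50399189]
nose_up [[207.8 187.8]]
nose_dn [[209.8 183.9]]
rest [[222.4 197.8]]
barend [[401.7 183.8]]
lug [[192.6 200.6]]
```

View pics/w6.png

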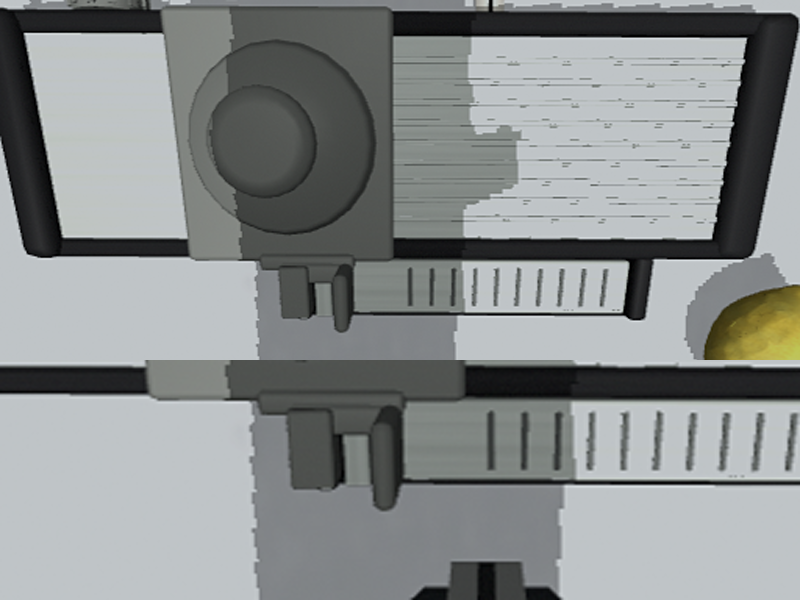

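The nose stands up between the lug (280–308) and the thumb rest (333–350), the bar is up with its pins hidden, and the rest's rear edge (≈223 px) matches the predicted home position (222). I'll move clear and hand in.

{"method": "step_arm", "body": {"increments": [[[0,0,-0.8],[0,0,0]],[[0,0,-0.8],[0,0,0]],[[0,0,0],[0,0,0]],[[0,0,0],[0,0,0]]]}}

```text
time: 9.88
ee_pos: [0.4335, -0.0497, 0.2203]
orientation: [-0.0, 0.999, -0.042, -0.001]
force: [0.5, -0.6, 0.1]
grip_width: 0.0001
grip_force: 0.0
```

```bash
python3 -c "
from workcell import finish_job
print(finish_job())"
```

```text
the job is handed in; nothing more can be done
None
```

I handed the job in at about 10 s of the 34 s; no verdict came back, but in the last wrist picture the guard is fully home with the catch up behind it, and the arm was then raised well clear.

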